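# Index the fan turntable and close its keeper

## Task

The round fan on the turntable is freshly glued. With a fingertip, push the blue turntable arm round until the whole red stud shows inside the white sighting ring at the arm's end, then push the green keeper arm over the fan until it is fully home against its stop. Only push the two arms: grasp and lift nothing, keep your fingers off the fan, leave the jar, brush, fan handle and phone where they lie, and finish with the red stud still inside the ring.

Things in the scene. Friction and masses are not known exactly. Their poses are not given: they have to be found in the camera images.
- board: Fixed square plywood base, 360 x 360 x 18 mm. Origin: centre of its underside, on the work surface and on the turntable's vertical axis. z up; x points to the edge with the keeper's post, so -x is the edge nearest the robot. It may be turned up to 0.3 rad. Heights below are above the work surface.
- turntable (a joint): Turntable angle in rad, -1.8 to 1.8, positive anticlockwise from above. At q its blue arm points along (-cos q, -sin q) in the board frame, so 0 is the board's -x. Grey disc, radius 97 mm, top at 36 mm; four steel pegs 4 mm high stand on it round the fan. Turns either way with 1 to 2 N on the arm and stays where it is left.
- turntable_arm (a point): Centre of the blue turntable arm, on its top face, 120 mm from the turntable axis: a straight bar 14 mm wide, from radius 90 to 142 mm, from 24 to 42 mm high. Push its flat side about here.
- sight_ring (a point): Centre of the white sighting ring at the end of the blue arm, 162 mm from the turntable axis; ring 46 mm outside, 34 mm inside, 24 to 32 mm high. It passes just over the studs.
- red_stud: Red round stud fixed on the board, 20 mm across, 4 mm high (top 22 mm above the work surface), 162 mm from the turntable axis. Origin: centre of its underside. The three studs take turns at the same three places, at turntable angles of -1.3, 0.6 and 1.4 rad.
- yellow_stud: Yellow stud of the same size: not the one wanted.
- blue_stud: Blue stud of the same size: not the one wanted.
- keeper (a joint): Keeper angle in rad, 0 to 1.3: 0 is fully home at its stop, pointing along the board's -x, pad over the fan's centre; it grows as it swings out to the board's -y side (robot's right). At k it points along (-cos k, -sin k) in the board frame. It needs about 1 N and stays where it is left.
- keeper_arm (a point): Centre of the green keeper arm's top face, 110 mm from its hinge: a straight bar 14 mm wide, 60 to 78 mm high, reaching 142 mm from the hinge, passing 18 mm over the fan's top. Push it about here, on its outer (-y) side.
- keeper_hinge (a point): On the keeper's vertical hinge axis, level with its top (78 mm high), 135 mm from the turntable axis along the board's x.
- keeper_pad (a point): Centre of the underside of the black rubber pad (30 mm across, 16 mm tall) under the keeper's free end, 135 mm from the hinge, 43.5 mm high, 1.5 mm over the fan's top.
- fan: Loose round fan blank without a handle, dark hoop with white silk and pink blossom, 170 mm across, 6 mm thick, lying on the turntable between the four pegs, top at 42 mm. Origin: centre of its underside. Not to be touched by the fingers.
- glue_jar: Loose white glue jar with a yellow cap, 48 mm across, 55 mm tall, on the board's far left corner (top 73 mm above the work surface). Origin: centre of its underside. Leave alone.
- brush: Loose brush lying on the table left of the board, about 200 mm long along its x. Leave alone.
- fan_handle: Loose wooden fan handle, 135 x 18 x 14 mm, long axis x, lying on the table right of the board. Leave alone.
- phone: Loose black phone, 150 x 72 x 9 mm, long axis x, lying on the table right of the board. Leave alone.

How it is judged (in metres and radians):
On the way, in this order (a step that is already met when the one before it is completed fails the run):
1. the whole red stud shows inside the sighting ring (horizontal distance between sight_ring and red_stud below 0.007 m), for 0.2 s.
2. the keeper is fully home over the fan (value of joint keeper below 0.06 rad), for 0.2 s.
At the end, for the whole second after the job is handed in: Ring centre within 7 mm of the red stud's centre seen from above; turntable at rest; keeper within 0.06 rad of its stop; fan flat between its pegs (within 6 mm of its height, 10 mm of the axis); jar, brush, fan handle and phone within 25 mm of where they lay (horizontal distance between sight_ring and red_stud below 0.007 m and value of joint keeper below 0.06 rad and velocity of joint turntable between -0.05 and 0.05 rad/s and z of fan in the frame of board between 0.03 and 0.042 m and horizontal distance between fan and board below 0.01 m and distance of each of glue_jar, brush, fan_handle, phone from where it was at the start of the episode below 0.025 m); the robot touches nothing.
It fails at once if the fan is lifted or pushed off the turntable (not (z of fan in the frame of board between 0.03 and 0.042 m and horizontal distance between fan and board below 0.01 m)).
It fails at once if the fingers or the arm touch the glued fan (more than 1 N) (contact force between any of the fingers, the arm and fan above 1 N).
It fails at once if the jar, brush, fan handle or phone is moved by more than 25 mm (distance of any of glue_jar, brush, fan_handle, phone from where it was at the start of the episode above 0.025 m).
It also fails if it takes over 56 s, if anything falls off the work surface, if the arm or the gripper's body presses on something with over 40 N, if the wrist force passes 120 N, or if a joint passes its speed limit or range.

## Robot

A 6-joint arm with a two-finger parallel gripper is mounted at the origin on the work surface. World frame = base frame: x ahead of the robot, y to its left, z up, the work surface at z = 0. Lengths are in mm, angles in degrees, forces in N, time in s.
With the tool pointing down it reaches from about 275 to 975 mm from the base axis. Payload 8.4 kg.
Tool frame: the origin (TCP) lies at the very end of the fingers, on their centre line; the grasp point (between the pads) lies 19 mm behind it; z points along the fingers, y is the direction in which the jaws open and shut (so a half turn about z gives the same grasp; the last joint's range is limited). The gripper opens to 92 mm and grips with 3 to 60 N. Pads are 20 mm wide; open, the fingers measure 128 mm over their backs; the gripper's body (75 mm by 189 mm) begins 69 mm behind the grasp point.
Start: joints at [64.721, 20.225, 93.587, -0, 66.188, -0.138], TCP at [265.532, 565.792, 214.583] pointing down, gripper open.
Joint ranges: [-150.9, 150.9], [-52.94, 120.26], [3.33, 152.33], [-74.26, 254.26], [0, 154.13], [-172.89, 172.89]. Speed limits (degrees/s): [127.2, 127.2, 159.86, 180, 180, 180].

## Interface

Orientations are given as a 3x3 rotation matrix whose columns are the frame's x, y, z axes.
In Python, from cell import * gives the robot as it stands.
- The arm moves only by the tool play_rows, never from a script. Its argument "motion" is a list of rows, each a list of 2 entries, a list of its own where there are three numbers: the shift along the world's x, y, z in cm, then the turn about the world's z in rad. In form: [[[x, y, z], spin], ...]. A call has 1 to 12 rows; each row is the pose to reach, as a shift and turn from the pose measured when the call began; what a row does not reach only later rows make up. A row lasts 1/10 s, in which the tool goes at most 50 mm and 8.59 degrees, less where a joint would pass 70% of its speed; a pose out of reach is approached as far as the arm can. A call with a gripper value outside its range is refused whole. "claw" is the opening, from 0 (shut) to 1 (fully open), set as the call begins (left out, the last holds). The fingers move at their own pace and stop on an object; "grip_force" is the grip in N (left out, the last holds). Time passes only in rows, so rows that repeat a pose let the fingers close. It gives the time, the measured TCP pose, the force and the opening at its end, in the units of the state.
- get_obs(): the state, without advancing time (a new reading comes with each control period).
- snapshot(name): name is "scene" or "top" or "wrist"; returns a dict with "frame" (420x560x3 uint8, blue, green, red), "K" (3x3 intrinsics, pixels), "position" and "orientation" of the camera in the world. Camera axes: x right, y down, z forward; pixel columns grow to the right and rows downward; lengths in mm; the calibration is good to about 2 mm. A picture is of the moment at which its call begins. There is no depth.
- close_job(): hands the job in, once; it reports no verdict.
The state is a dict: "time": time; "joint_positions": joint angles; "joint_velocities": joint speeds; "effort": joint torques, N m; "ee_pos": TCP position; "tool_rot": TCP orientation; "wrist_force": force on the tool from outside, world axes, zero at the start; "torque": the same for the moment, N m; "grip_width": opening from 0.0 (shut) to 1.0 (fully open).
Only numpy, scipy, OpenCV 4.12 (cv2) and the standard library are available. Lean on these libraries where they do the work, as an engineer would, in place of code of your own. Each camera call takes 0.05 s, during which the arm holds its last target. There are 200 camera calls.

## Working session

There is one attempt and no reset: what is moved stays moved. The work goes in short steps, Python scripts to look and compute and a tool call to move; the robot and the scene stay as the last step left them, time stands still between calls to the robot, and variables do not carry over. Pictures are saved under pics/ and viewed, about 8 in all and at most 12, crops included, and the job is handed in when it is done.

Besides the shell and the picture viewer there is one more tool, called after ">>>" in YAML: its name, and indented under it one key for each argument. play_rows: Moves the arm, as the interface text tells. Its arguments: {"type":"object","properties":{"motion":{"type":"array","items":{"type":"array"}},"claw":{"type":"number"},"grip_force":{"type":"number"}},"required":["motion"]}

```bash
mkdir -p pics; ls
python3 - <<'E'
from cell import *
import cv2,pickle
o=get_obs();print(o)
for n in("top","scene"):
    s=snapshot(n);pickle.dump(s,open(n+'0.pkl','wb'));cv2.imwrite(f'pics/{n}0.png',s['frame']);print(n,s['K'],s['position'],s['orientation'])
E
```

```text
pics
{'time': 0.0, 'joint_positions': array([ 6.47200490e+01,  2.02620566e+01,  9.36290451e+01, -3.78288542e-04,
        6.61871315e+01, -1.39018537e-01]), 'joint_velocities': array([-0.00947799, -0.04726137,  0.06268079,  0.00621882, -0.04219105,
       -0.15426507]), 'effort': array([ 1.00230222e-04, -5.93861067e+01, -3.34193158e+01,  6.97368546e-02,
        2.37684546e-02, -1.53185924e-04]), 'ee_pos': array([265.33509856, 565.33694422, 213.8686091 ]), 'tool_rot': array([[-9.05266652e-01,  4.24843448e-01, -5.77632161e-04],
       [ 4.24843840e-01,  9.05265807e-01, -1.23724238e-03],
       [-2.72367502e-06, -1.36543773e-03, -9.99999068e-01]]), 'wrist_force': array([ 0.2297189 ,  0.82170133, -0.15707699]), 'torque': array([-0.03522826, -0.05169974, -0.02594594]), 'grip_width': 1.0013538963171784}
top [[413.22734127   0.         279.690717  ]
 [  0.         413.22734127 203.61511349]
 [  0.           0.           1.        ]] [ 427.42631505   -1.88621168 1040.39020782] [[-0.01656212 -0.99158461  0.1283965 ]
 [-0.99922299  0.02100779  0.03334792]
 [-0.03576461 -0.12774442 -0.99116207]]
scene [[513.96362713   0.         278.21019087]
 [  0.         513.96362713 208.40250691]
 [  0.           0.           1.        ]] [1159.2511217   136.68053715  850.65501779] [[-0.18177357  0.75528091 -0.6296897 ]
 [ 0.98330821  0.13442901 -0.12261243]
 [-0.00795827 -0.64146675 -0.76710956]]
```

View pics/top0.png

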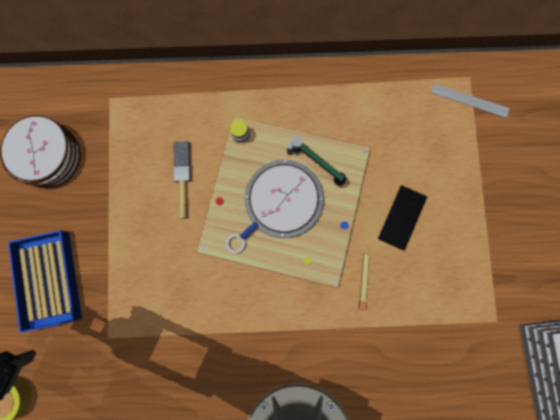

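View pics/scene0.png

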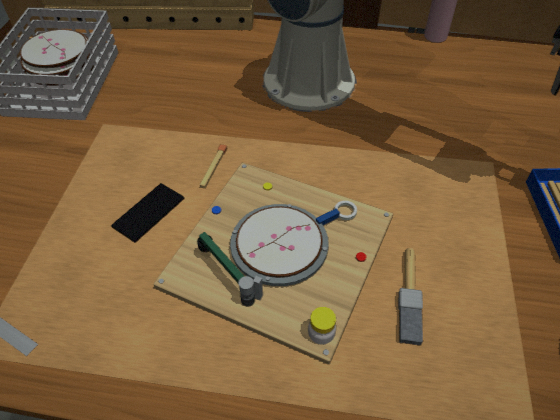

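The top view shows the blue arm at lower left with its ring at (236,243), and the red stud at (220,201), so red is at q=-1.3. Yellow is at (308,261) and blue at (345,226). The green keeper runs from its hinge at about (296,146) to its free end at (341,180). The scene view agrees with this.

```bash
cat > h.py <<'E'
import cv2,numpy as np,pickle
from scipy.optimize import least_squares
def ray(s,p,z):
    d=np.asarray(s['orientation'])@np.linalg.inv(s['K'])@np.array([p[0],p[1],1.]);c=np.asarray(s['position'])
    return (c+d*(z-c[2])/d[2])[:2]
def proj(s,P):
    v=s['K']@(np.asarray(s['orientation']).T@(np.asarray(P,float)-s['position']));return v[:2]/v[2]
HS={'red':((0,150,90),(8,255,255)),'yellow':((24,150,110),(34,255,255)),'blue':((105,150,60),(125,255,255)),'green':((60,80,20),(95,255,255))}
def blobs(s,c,amin=8):
    h=cv2.cvtColor(s['frame'],cv2.COLOR_BGR2HSV);m=cv2.inRange(h,*HS[c])
    n,l,st,ce=cv2.connectedComponentsWithStats(m)
    return [(ce[i].round(2),st[i][4],np.argwhere(l==i)[:,::-1]) for i in range(1,n) if st[i][4]>=amin]
E
python3 - <<'E'
from h import *
for n in('top','scene'):
    s=pickle.load(open(n+'0.pkl','rb'))
    for c in HS:
        for ce,a,_ in blobs(s,c): print(n,c,ce,a,ray(s,ce,{'green':78,'blue':22}.get(c,22)).round(1), ray(s,ce,42).round(1) if c=='blue' else '')
s=pickle.load(open('top0.pkl','rb'))
f=s['frame'];cv2.imwrite('pics/crop.png',cv2.resize(f[110:290,190:380],None,fx=3.2,fy=3.2,interpolation=cv2.INTER_CUBIC))
E
```

```text
top red [219.13 200.87] 39 [569.5 183.8] 
top yellow [238.29 128.03] 209 [756.4 135. ] 
top yellow [307.04 260.4 ] 25 [418.4 -32. ] 
top yellow [ 13.21 404.6 ] 233 [ 88.2 678.1] 
top blue [249.35 229.86] 72 [495.5 108.5] [494.2 106.4]
top blue [344.   224.89] 28 [ 503.3 -124.8] [ 501.8 -122.4]
top blue [ 42.78 280.44] 1114 [379.8 623. ] [380.8 610.7]
top green [323.04 163.5 ] 263 [645.8 -73.9] 
scene red [360.76 256.15] 75 [570.1 184.5] 
scene yellow [267.22 185.69] 51 [419.7 -31.1] 
scene yellow [322.91 317.89] 459 [715.3 128.9] 
scene blue [548.03 184.52] 472 [309.7 569.6] [330.2 559.1]
scene blue [215.85 209.37] 52 [ 504.6 -124.3] [ 520.4 -118. ]
scene blue [326.95 215.58] 128 [480.4 107.4] [496.8 108.1]
scene green [220.47 256.13] 487 [654.8 -69.7]
```

View pics/crop.png

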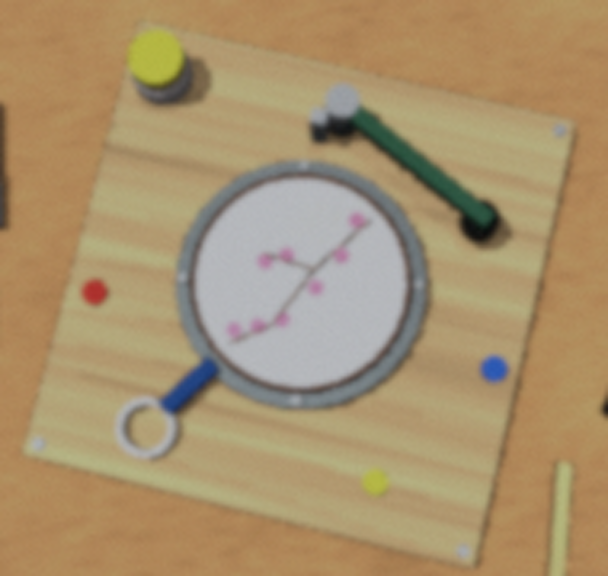

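The enlarged crop shows the ring centre at crop (148,428), which is full-image (236.3,243.8), and the hinge top at (343,100), which is (297.2,141.3). The keeper's free end is at (485,213), which is (341.6,176.6). The fan is central on the disc.

```bash
cat >> h.py <<'E'
S={'red':-1.3,'yellow':.6,'blue':1.4}
def fit(P):
    f=lambda v:np.concatenate([np.array(P[c])-v[:2]+162*np.array([np.cos(S[c]+v[2]),np.sin(S[c]+v[2])]) for c in P])
    return least_squares(f,[530,30,-.2],x_scale=[1,1,.01])
def R(a): return np.array([[np.cos(a),-np.sin(a)],[np.sin(a),np.cos(a)]])
E
python3 - <<'E'
from h import *
t=pickle.load(open('top0.pkl','rb'));sc=pickle.load(open('scene0.pkl','rb'))
A={'red':(569.5,183.8),'yellow':(418.4,-32),'blue':(503.3,-124.8)};B={'red':(570.1,184.5),'yellow':(419.7,-31.1),'blue':(504.6,-124.3)}
for P in(A,B):
    r=fit(P);print(r.x,r.fun.round(1))
M={k:(np.array(A[k])+B[k])/2 for k in A};r=fit(M);x,y,a=r.x;print('mean',r.x,r.fun.round(1))
ring=ray(t,(236.3,243.8),28);d=R(-a).T.T@(ring-[x,y]);print('ring',ring,np.hypot(*d),'q',np.arctan2(-d[1],-d[0]))
hin=np.array([x,y])+R(a)@[135,0];print('hinge',hin,ray(t,(297.2,141.3),78))
for s in(t,sc):
  g=max(blobs(s,'green'),key=lambda b:b[1])[2]
  w=np.array([ray(s,p,76) for p in g]);c=w.mean(0);v=np.linalg.svd(w-c)[2][0];v*=np.sign(v@(c-hin));vb=R(-a)@v
  print('keeper k',np.arctan2(-vb[1],-vb[0]), 'end r',((w-hin)@v).min(),((w-hin)@v).max(),'perp',(c-hin)@[-v[1],v[0]])
  b=[b for b in blobs(s,'blue') if 250<b[2][:,0].mean()*1+20 and b[1]<200 and b[1]>60][0][2]
  w=np.array([ray(s,p,40) for p in b]);c=w.mean(0);d=R(-a)@(c-[x,y]);print('arm',c,np.hypot(*d),np.arctan2(-d[1],-d[0]))
q=-1.3
for q in(-.6,-1.3):
  print(q,'arm120',np.array([x,y])-120*R(a)@[np.cos(q),np.sin(q)])
E
```

```text
[ 5.71120831e+02  2.20077189e+01 -2.60944523e-01] [-0.  -0.2  0.1 -0.1 -0.   0.3]
[ 5.72165133e+02  2.28344084e+01 -2.59233496e-01] [-0.2 -0.3  0.2  0.2 -0.   0.1]
mean [ 5.71643012e+02  2.24210520e+01 -2.60089231e-01] [-0.1 -0.3  0.1  0.  -0.   0.2]
ring [461.5573096  140.19028665] 161.20935002350421 q -0.5590173163372677
hinge [702.10256179 -12.29646375] [701.51361818 -13.90770368]
keeper k 1.113448998414179 end r 15.389928549388456 144.59661983587955 perp -1.4926713041651427
arm [494.31688168 106.56762828] 114.28025530290236 -0.5675228402214121
keeper k 1.1170262196572844 end r 13.613412021019201 140.98753273603558 perp 1.1962585657429785
arm [495.10090758 108.04454112] 114.84805466778172 -0.5812511878561546
-0.6 arm120 [493.35863104 113.3691453 ]
-1.3 arm120 [570.35818521 142.41417353]
```

>>> play_rows:
  motion:
    - [[1,-2.6,0],-0.03]
    - [[3,-7.8,0],-0.1]
    - [[4.6,-12,0],-0.16]
    - [[6.2,-16,0],-0.22]
    - [[7.7,-20,0],-0.28]
    - [[9.2,-24,0],-0.34]
    - [[10.8,-28,-2],-0.386]
    - [[12.3,-32,-4],-0.386]
    - [[13.8,-36,-6],-0.386]
    - [[15.4,-40,-8],-0.386]
    - [[16.9,-44,-8],-0.386]
    - [[18.1,-47,-8],-0.386]
  claw: 0

```text
time: 1.3
ee_pos: [446.1, 93.1, 133.1]
tool_rot: [[-0.678, 0.735, -0.003], [0.735, 0.678, -0.001], [0.001, -0.003, -1.0]]
wrist_force: [0.0, 0.2, 0.1]
grip_width: 0.003
```

```bash
cat >> h.py <<'E'
C=np.array([571.64,22.42]);a0=-.2601
def show(q,off,r=120,z=28):
    from cell import get_obs
    o=get_obs();th=np.pi+q+a0;u=np.array([np.cos(th),np.sin(th)]);t=np.array([u[1],-u[0]])
    p=C+r*u+off*t;ty=o['tool_rot'][:,1];print('tcp',o['ee_pos'].round(1),'F',o['wrist_force'].round(1),'q',q,'off',off,'shift cm',((np.append(p,z)-o['ee_pos'])/10).round(2),'spin',round(float((np.arctan2(t[1],t[0])-np.arctan2(ty[1],ty[0])+np.pi/2)%np.pi-np.pi/2),3))
E
python3 -c "
from h import *
from cell import get_obs
show(-.565,-50)
print(get_obs()['joint_positions'],get_obs()['grip_width'])"
```

```text
tcp [446.1  93.1 133.1] F [0.  0.2 0.1] q -0.565 off -50 shift cm [  0.74  -1.64 -10.51] spin 0.0
[ 1.16359280e+01  1.13111094e+01  1.18019015e+02 -6.13496617e-02
  5.08310289e+01 -3.10234298e+01] 0.0031153915286755572
```

>>> play_rows:
  motion:
    - [[0.7,-1.6,-1],0]
    - [[0.7,-1.6,-4],0]
    - [[0.7,-1.6,-7],0]
    - [[0.7,-1.6,-9],0]
    - [[0.7,-1.6,-10],0]
    - [[0.7,-1.6,-10.5],0]
    - [[0.7,-1.6,-10.5],0]

```text
time: 2.0
ee_pos: [453.0, 77.1, 28.0]
tool_rot: [[-0.678, 0.735, -0.003], [0.735, 0.678, -0.001], [0.001, -0.003, -1.0]]
wrist_force: [-0.3, 0.3, 0.4]
grip_width: 0.003
```

```bash
python3 -c "
from h import *
for q in (-.565,-.65,-.75,-.85,-.95,-1.05,-1.15,-1.2): show(q,-25)"
```

```text
tcp [453.   77.1  28. ] F [-0.3  0.3  0.4] q -0.565 off -25 shift cm [ 1.88  1.65 -0.  ] spin 0.0
tcp [453.   77.1  28. ] F [-0.3  0.3  0.4] q -0.65 off -25 shift cm [ 2.52  2.47 -0.  ] spin -0.085
tcp [453.   77.1  28. ] F [-0.3  0.3  0.4] q -0.75 off -25 shift cm [ 3.36  3.36 -0.  ] spin -0.185
tcp [453.   77.1  28. ] F [-0.3  0.3  0.4] q -0.85 off -25 shift cm [ 4.29  4.17 -0.  ] spin -0.285
tcp [453.   77.1  28. ] F [-0.3  0.3  0.4] q -0.95 off -25 shift cm [ 5.29  4.87 -0.  ] spin -0.385
tcp [453.   77.1  28. ] F [-0.3  0.3  0.4] q -1.05 off -25 shift cm [ 6.35  5.48 -0.  ] spin -0.485
tcp [453.   77.1  28. ] F [-0.3  0.3  0.4] q -1.15 off -25 shift cm [ 7.47  5.97 -0.  ] spin -0.585
tcp [453.   77.1  28. ] F [-0.3  0.3  0.4] q -1.2 off -25 shift cm [ 8.05  6.18 -0.  ] spin -0.635
```

>>> play_rows:
  motion:
    - [[0.9,0.8,0],0]
    - [[1.9,1.65,0],0]
    - [[2.5,2.45,0],-0.085]
    - [[2.9,2.9,0],-0.135]
    - [[3.35,3.35,0],-0.185]
    - [[3.8,3.75,0],-0.235]
    - [[4.3,4.15,0],-0.285]
    - [[4.8,4.5,0],-0.335]
    - [[5.3,4.85,0],-0.385]
    - [[5.8,5.2,0],-0.435]
    - [[6.35,5.5,0],-0.485]
    - [[6.35,5.5,0],-0.485]

```text
time: 3.2
ee_pos: [518.5, 133.4, 28.8]
tool_rot: [[-0.257, 0.966, -0.001], [0.966, 0.257, 0.001], [0.001, -0.001, -1.0]]
wrist_force: [0.4, -0.1, -0.6]
grip_width: 0.002
```

```bash
cat >> h.py <<'E'
def look(tag):
    from cell import snapshot
    for n in('top','scene'):
        s=snapshot(n);pickle.dump(s,open(f'{n}_{tag}.pkl','wb'));cv2.imwrite(f'pics/{n}_{tag}.png',s['frame'])
        for ce,ar,px in blobs(s,'blue'):
            w=ray(s,ce,40);d=R(-a0)@(w-C)
            if 105<np.hypot(*d)<125: print(n,'arm',ar,w.round(1),'r',np.hypot(*d).round(1),'q',np.arctan2(-d[1],-d[0]).round(3))
        for ce,ar,px in blobs(s,'red'): print('red',ce,ar)
E
python3 -c "
from h import *
look('a')
for q in (-1.1,-1.15,-1.2,-1.25,-1.28): show(q,-25)"
```

```text
red [360.72 256.13] 76
tcp [517.3 132.8  28.5] F [0.3 0.8 0.1] q -1.1 off -25 shift cm [ 0.48  0.17 -0.05] spin -0.052
tcp [517.3 132.8  28.5] F [0.3 0.8 0.1] q -1.15 off -25 shift cm [ 1.04  0.41 -0.05] spin -0.102
tcp [517.3 132.8  28.5] F [0.3 0.8 0.1] q -1.2 off -25 shift cm [ 1.62  0.61 -0.05] spin -0.152
tcp [517.3 132.8  28.5] F [0.3 0.8 0.1] q -1.25 off -25 shift cm [ 2.21  0.79 -0.05] spin -0.202
tcp [517.3 132.8  28.5] F [0.3 0.8 0.1] q -1.28 off -25 shift cm [ 2.56  0.88 -0.05] spin -0.232
```

```bash
python3 -c "
from h import *
f=[cv2.imread('pics/%s_a.png'%n) for n in('top','scene')]
c=[cv2.resize(f[0][150:290,180:320],(400,400)),cv2.resize(f[1][150:290,260:400],(400,400))]
cv2.imwrite('pics/ca.png',np.hstack(c))"
```

```text
(no output)
```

View pics/ca.png

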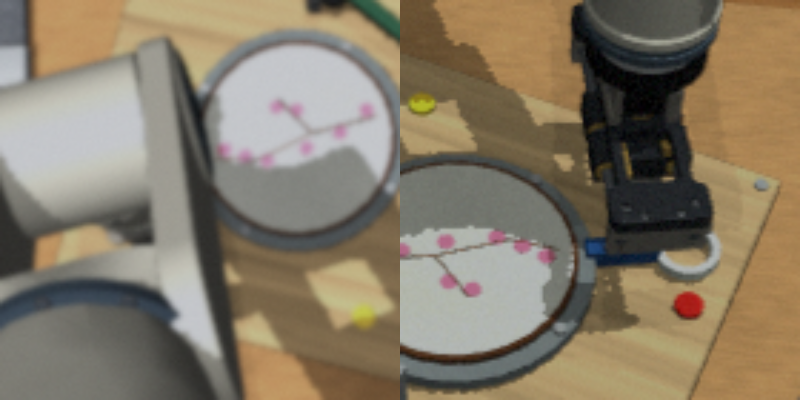

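The scene half shows the finger flat against the blue arm. The ring is at crop (689,253), about 18 px short of the red stud at (689,305), and the fan is untouched. I'll go on to just short of the target.

>>> play_rows:
  motion:
    - [[0.5,0.2,0],-0.05]
    - [[0.8,0.3,0],-0.08]
    - [[1.05,0.4,0],-0.1]
    - [[1.3,0.5,0],-0.13]
    - [[1.6,0.6,0],-0.15]
    - [[1.9,0.7,0],-0.18]
    - [[2.1,0.75,0],-0.19]
    - [[2.1,0.75,0],-0.19]

```text
time: 4.1
ee_pos: [538.8, 140.4, 28.6]
tool_rot: [[-0.073, 0.997, -0.002], [0.997, 0.073, 0.001], [0.001, -0.001, -1.0]]
wrist_force: [0.7, -0.8, 0.1]
grip_width: 0.004
```

```bash
cat >> h.py <<'E'
def ringq(s,q0):
    # centroid of blue-white ring: fit ellipse to low-saturation bright pixels near expected ring place
    h=cv2.cvtColor(s['frame'],cv2.COLOR_BGR2HSV);m=cv2.inRange(h,(0,0,100),(179,60,255))
    p=np.argwhere(m)[:,::-1];th=np.pi+q0+a0;w=np.array([ray(s,x,31) for x in p])
    e=C+162*np.array([np.cos(th),np.sin(th)]);k=np.hypot(*(w-e).T)<30;w=w[k]
    r=least_squares(lambda v:np.hypot(*(w-v).T)-20,e,loss='soft_l1');d=R(-a0)@(r.x-C)
    print('ring',k.sum(),r.x.round(1),'r',np.hypot(*d).round(1),'q',np.arctan2(-d[1],-d[0]).round(3),'rms',np.sqrt(np.mean(r.fun**2)).round(1),'to red mm',np.round(r.x-[569.8,184.15],1))
E
python3 -c "
from h import *
look('b')
s=pickle.load(open('scene_b.pkl','rb'));ringq(s,-1.22)
ringq(pickle.load(open('scene0.pkl','rb')),-.565)
ringq(pickle.load(open('scene_a.pkl','rb')),-1.03)
for q in (-1.25,-1.275,-1.3): show(q,-25)
cv2.imwrite('pics/cb.png',cv2.resize(s['frame'][180:300,290:410],(600,600),interpolation=cv2.INTER_CUBIC))"
```

```text
red [361.07 253.  ] 14
ring 146 [556.3 184.4] r 162.7 q -1.216 rms 2.3 to red mm [-13.5   0.2]
ring 153 [462.2 143.4] r 163.1 q -0.576 rms 2.3 to red mm [-107.6  -40.7]
ring 117 [528.7 179.5] r 162.9 q -1.044 rms 2.4 to red mm [-41.1  -4.6]
tcp [538.6 140.2  28.6] F [-0.4 -0.4 -0.4] q -1.25 off -25 shift cm [ 0.08  0.04 -0.06] spin -0.012
tcp [538.6 140.2  28.6] F [-0.4 -0.4 -0.4] q -1.275 off -25 shift cm [ 0.38  0.12 -0.06] spin -0.037
tcp [538.6 140.2  28.6] F [-0.4 -0.4 -0.4] q -1.3 off -25 shift cm [ 0.68  0.19 -0.06] spin -0.062
```

View pics/cb.png

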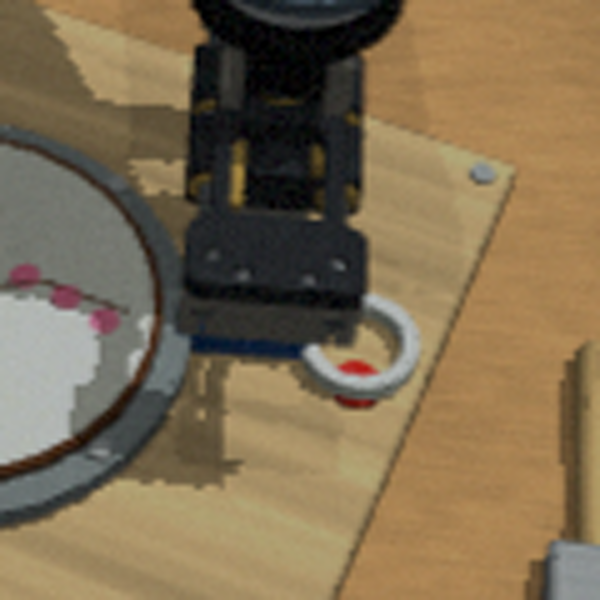

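The crop shows the ring centre at about (362,346) and the red stud at about (357,383), still partly under the ring's near rim. The fitted ring is 13 mm short of red along x, so I'll push about 9 mm at the contact.

>>> play_rows:
  motion:
    - [[0.2,0.05,0],-0.02]
    - [[0.4,0.12,0],-0.04]
    - [[0.6,0.17,0],-0.055]
    - [[0.75,0.2,0],-0.07]
    - [[0.8,0.2,0],-0.07]
    - [[0.8,0.2,0],-0.07]

```text
time: 4.8
ee_pos: [546.7, 142.2, 28.5]
tool_rot: [[-0.003, 1.0, -0.001], [1.0, 0.003, 0.001], [0.001, -0.001, -1.0]]
wrist_force: [-1.2, -0.1, 0.6]
grip_width: 0.007
```

```bash
python3 -c "
from h import *
look('c')
s=pickle.load(open('scene_c.pkl','rb'));ringq(s,-1.28)
for q in (-1.3,-1.325,-1.35): show(q,-25)
cv2.imwrite('pics/cc.png',cv2.resize(s['frame'][180:300,290:410],(600,600),interpolation=cv2.INTER_CUBIC))"
```

```text
red [360.84 255.21] 57
ring 162 [567.1 185.2] r 162.8 q -1.283 rms 2.3 to red mm [-2.7  1. ]
tcp [546.7 142.3  28.6] F [ 0.3 -0.9 -0.8] q -1.3 off -25 shift cm [-0.13 -0.01 -0.06] spin 0.007
tcp [546.7 142.3  28.6] F [ 0.3 -0.9 -0.8] q -1.325 off -25 shift cm [ 0.17  0.05 -0.06] spin -0.018
tcp [546.7 142.3  28.6] F [ 0.3 -0.9 -0.8] q -1.35 off -25 shift cm [ 0.47  0.1  -0.06] spin -0.043
```

>>> play_rows:
  motion:
    - [[0.1,0.02,0],-0.01]
    - [[0.2,0.03,0],-0.015]
    - [[0.25,0.04,0],-0.02]
    - [[0.25,0.04,0],-0.02]
    - [[0.25,0.04,0],-0.02]

```text
time: 5.4
ee_pos: [549.3, 142.7, 28.6]
tool_rot: [[0.017, 1.0, -0.001], [1.0, -0.017, 0.001], [0.001, -0.001, -1.0]]
wrist_force: [-0.3, -0.4, -0.8]
grip_width: 0.009
```

```bash
python3 -c "
from h import *
look('d')
s=pickle.load(open('scene_d.pkl','rb'));ringq(s,-1.3)
show(-1.32,-60)"
```

```text
red [360.79 256.  ] 72
ring 161 [570.1 185. ] r 162.6 q -1.302 rms 2.2 to red mm [0.3 0.8]
tcp [549.3 142.7  28.6] F [-1.1 -0.8 -0.8] q -1.32 off -60 shift cm [-3.65  0.03 -0.06] spin 0.007
```

The stud is fully visible (72 px of about 75) and the fitted ring is about 1 mm from red. Now I'll back off, lift and go to the keeper.

>>> play_rows:
  motion:
    - [[-1,0,0],0]
    - [[-3,0,0],0]
    - [[-4.5,0,1],0]
    - [[-4.5,0,5],-0.05]
    - [[-4.5,0,9],-0.15]
    - [[-4,-1,12],-0.25]
    - [[-2,-4,12],-0.35]
    - [[0,-8,12],-0.45]
    - [[2,-12,12],-0.55]
    - [[4,-16,12],-0.65]
    - [[6,-19,12],-0.68]
    - [[8,-22,12],-0.68]

```text
time: 6.7
ee_pos: [629.4, -78.8, 148.6]
tool_rot: [[0.643, 0.766, 0.0], [0.766, -0.643, 0.002], [0.001, -0.001, -1.0]]
wrist_force: [0.5, 0.6, 1.0]
grip_width: 0.007
```

```bash
cat >> h.py <<'E'
H=np.array([702.1,-12.8])
def kshow(k,off,r=110,z=64):
    global C
    c=C;C=H;show(k,off,r,z);C=c
E
python3 -c "
from h import *
look('e')
ringq(pickle.load(open('top_e.pkl','rb')),-1.3);ringq(pickle.load(open('scene_e.pkl','rb')),-1.3)
kshow(1.115,-52)"
```

```text
top arm 73 [569.6 137.3] r 114.9 q -1.293
red [219.05 200.82] 40
scene arm 143 [570.8 138. ] r 115.6 q -1.304
red [360.79 256.  ] 72
ring 191 [570.5 184.1] r 161.7 q -1.304 rms 3.0 to red mm [ 0.7 -0. ]
ring 210 [570.3 185.2] r 162.8 q -1.302 rms 2.4 to red mm [0.5 1. ]
tcp [631.  -80.6 148.6] F [0.8 0.8 0.1] q 1.115 off -52 shift cm [ 3.81 -4.93 -8.46] spin -0.016
```

```bash
python3 -c "
from h import *
s=pickle.load(open('scene_e.pkl','rb'));cv2.imwrite('pics/ce.png',cv2.resize(s['frame'][150:350,150:410],(780,600),interpolation=cv2.INTER_CUBIC))"
```

```text
(no output)
```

View pics/ce.png

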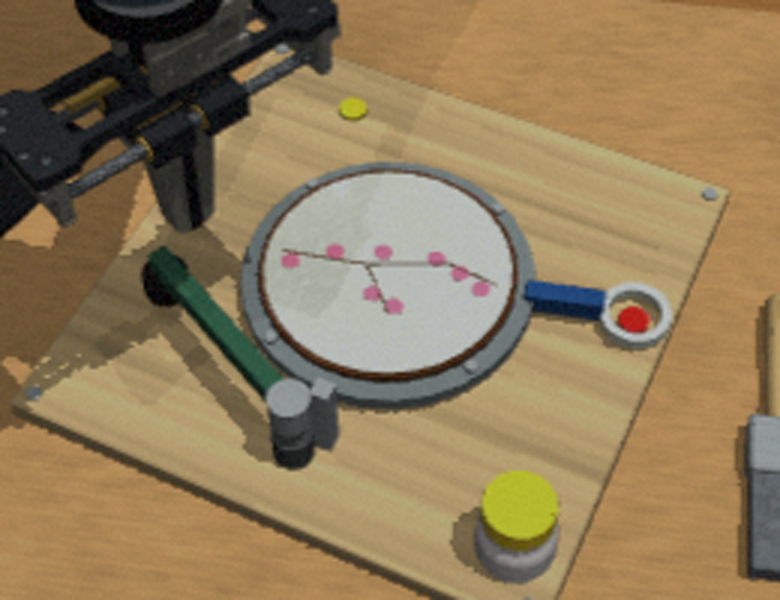

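The ring, at (637,315), holds the whole red stud at (633,319), and both views put them within about 1 mm of each other. The keeper is untouched at (165,270)–(290,400), with the closed fingers above its free end. Next I'll move outside the keeper and go down.

>>> play_rows:
  motion:
    - [[1.5,-2,0],-0.016]
    - [[3,-4,0],-0.016]
    - [[3.8,-4.9,0],-0.016]
    - [[3.8,-4.9,-1],-0.016]
    - [[3.8,-4.9,-4],-0.016]
    - [[3.8,-4.9,-6.5],-0.016]
    - [[3.8,-4.9,-8],-0.016]
    - [[3.8,-4.9,-8.4],-0.016]
    - [[3.8,-4.9,-8.4],-0.016]

```text
time: 7.7
ee_pos: [668.6, -128.9, 64.3]
tool_rot: [[0.656, 0.755, 0.001], [0.755, -0.656, 0.001], [0.001, 0.0, -1.0]]
wrist_force: [0.1, -0.4, -0.4]
grip_width: 0.003
```

```bash
python3 -c "
from h import *
for k in (1.115,1.05,.95,.85,.75,.65,.55): kshow(k,-25)"
```

```text
tcp [ 668.6 -128.9   64.3] F [ 0.1 -0.4 -0.4] q 1.115 off -25 shift cm [-1.98  1.67 -0.03] spin -0.001
tcp [ 668.6 -128.9   64.3] F [ 0.1 -0.4 -0.4] q 1.05 off -25 shift cm [-2.61  2.04 -0.03] spin -0.066
tcp [ 668.6 -128.9   64.3] F [ 0.1 -0.4 -0.4] q 0.95 off -25 shift cm [-3.54  2.68 -0.03] spin -0.166
tcp [ 668.6 -128.9   64.3] F [ 0.1 -0.4 -0.4] q 0.85 off -25 shift cm [-4.4   3.42 -0.03] spin -0.266
tcp [ 668.6 -128.9   64.3] F [ 0.1 -0.4 -0.4] q 0.75 off -25 shift cm [-5.18  4.23 -0.03] spin -0.366
tcp [ 668.6 -128.9   64.3] F [ 0.1 -0.4 -0.4] q 0.65 off -25 shift cm [-5.87  5.12 -0.03] spin -0.466
tcp [ 668.6 -128.9   64.3] F [ 0.1 -0.4 -0.4] q 0.55 off -25 shift cm [-6.47  6.07 -0.03] spin -0.566
```

>>> play_rows:
  motion:
    - [[-0.8,0.7,0],0]
    - [[-1.6,1.3,0],0]
    - [[-2.1,1.75,0],-0.02]
    - [[-2.6,2.05,0],-0.065]
    - [[-3.05,2.35,0],-0.115]
    - [[-3.55,2.7,0],-0.165]
    - [[-4.0,3.05,0],-0.215]
    - [[-4.4,3.4,0],-0.265]
    - [[-4.8,3.8,0],-0.315]
    - [[-5.2,4.25,0],-0.365]
    - [[-5.55,4.7,0],-0.415]
    - [[-5.85,5.1,0],-0.465]

```text
time: 8.9
ee_pos: [609.8, -77.6, 65.0]
tool_rot: [[0.926, 0.378, 0.002], [0.378, -0.926, -0.0], [0.002, 0.001, -1.0]]
wrist_force: [0.4, -0.4, 0.5]
grip_width: 0.007
```

```bash
python3 -c "
from h import *
for k in (.6,.5,.4,.3,.2,.1,.05): kshow(k,-25)
look('f')
s=pickle.load(open('scene_f.pkl','rb'));cv2.imwrite('pics/cf.png',cv2.resize(s['frame'][150:350,150:410],(780,600),interpolation=cv2.INTER_CUBIC))"
```

```text
tcp [609.8 -77.6  65. ] F [ 0.4 -0.4  0.5] q 0.6 off -25 shift cm [-0.3   0.45 -0.1 ] spin -0.048
tcp [609.8 -77.6  65. ] F [ 0.4 -0.4  0.5] q 0.5 off -25 shift cm [-0.86  1.44 -0.1 ] spin -0.148
tcp [609.8 -77.6  65. ] F [ 0.4 -0.4  0.5] q 0.4 off -25 shift cm [-1.31  2.47 -0.1 ] spin -0.248
tcp [609.8 -77.6  65. ] F [ 0.4 -0.4  0.5] q 0.3 off -25 shift cm [-1.66  3.54 -0.1 ] spin -0.348
tcp [609.8 -77.6  65. ] F [ 0.4 -0.4  0.5] q 0.2 off -25 shift cm [-1.9   4.64 -0.1 ] spin -0.448
tcp [609.8 -77.6  65. ] F [ 0.4 -0.4  0.5] q 0.1 off -25 shift cm [-2.02  5.76 -0.1 ] spin -0.548
tcp [609.8 -77.6  65. ] F [ 0.4 -0.4  0.5] q 0.05 off -25 shift cm [-2.05  6.33 -0.1 ] spin -0.598
top arm 73 [569.6 137.3] r 114.9 q -1.293
red [219.13 200.87] 39
scene arm 142 [570.8 138. ] r 115.5 q -1.303
red [360.86 255.99] 73
```

View pics/cf.png

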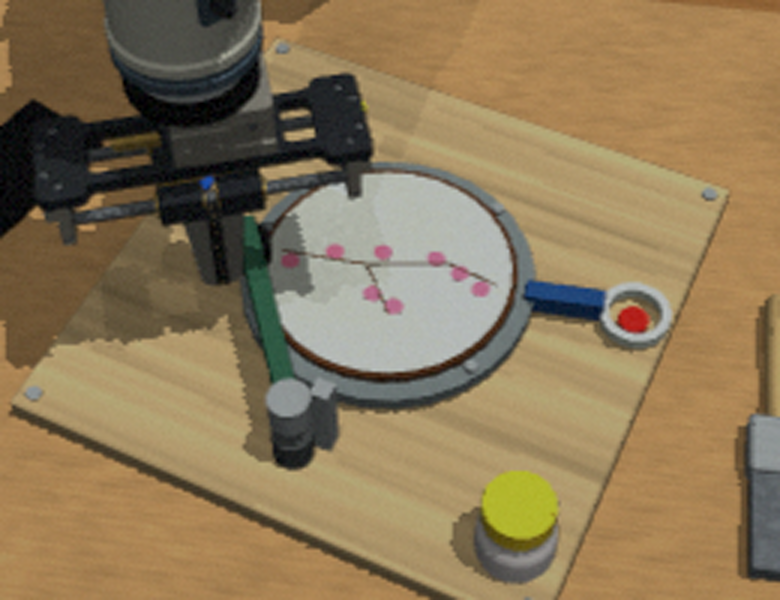

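The keeper, at (250,240)–(280,375), has swung over the fan's edge, with the finger on its outer side and well above the fan. The ring still holds the red stud. I'll continue the swing.

>>> play_rows:
  motion:
    - [[-0.3,0.45,0],-0.05]
    - [[-0.6,0.95,0],-0.1]
    - [[-0.85,1.45,0],-0.15]
    - [[-1.1,1.95,0],-0.2]
    - [[-1.3,2.45,0],-0.25]
    - [[-1.5,3.0,0],-0.3]
    - [[-1.65,3.55,0],-0.35]
    - [[-1.8,4.1,0],-0.4]
    - [[-1.9,4.65,0],-0.45]
    - [[-1.95,5.1,0],-0.49]
    - [[-2.0,5.5,0],-0.53]
    - [[-2.0,5.75,0],-0.55]

```text
time: 10.2
ee_pos: [589.5, -19.6, 65.2]
tool_rot: [[0.987, -0.16, 0.002], [-0.16, -0.987, -0.001], [0.002, 0.001, -1.0]]
wrist_force: [-0.7, -0.6, -0.5]
grip_width: 0.006
```

```bash
python3 -c "
from h import *
for k in (.05,0,-.05): kshow(k,-25)"
```

```text
tcp [589.5 -19.6  65.2] F [-0.7 -0.6 -0.5] q 0.05 off -25 shift cm [-0.02  0.53 -0.12] spin -0.05
tcp [589.5 -19.6  65.2] F [-0.7 -0.6 -0.5] q 0 off -25 shift cm [-0.01  1.09 -0.12] spin -0.1
tcp [589.5 -19.6  65.2] F [-0.7 -0.6 -0.5] q -0.05 off -25 shift cm [ 0.02  1.65 -0.12] spin -0.15
```

>>> play_rows:
  motion:
    - [[0,0.3,0],-0.03]
    - [[0,0.6,0],-0.06]
    - [[0,0.85,0],-0.08]
    - [[0,1.05,0],-0.1]
    - [[0,1.2,0],-0.1]
    - [[0,1.25,0],-0.1]
    - [[0,1.25,0],-0.1]

```text
time: 10.9
ee_pos: [589.7, -7.0, 65.3]
tool_rot: [[0.966, -0.257, 0.002], [-0.257, -0.966, -0.001], [0.002, 0.0, -1.0]]
wrist_force: [0.1, 0.2, 0.5]
grip_width: 0.006
```

>>> play_rows:
  motion:
    - [[0,0.08,0],0]
    - [[0,0.16,0],0]
    - [[0,0.2,0],0]
    - [[0,0.2,0],0]

```text
time: 11.3
ee_pos: [589.8, -5.0, 65.3]
tool_rot: [[0.966, -0.257, 0.002], [-0.257, -0.966, -0.001], [0.002, 0.0, -1.0]]
wrist_force: [0.5, -0.6, 0.1]
grip_width: 0.005
```

>>> play_rows:
  motion:
    - [[0,0.1,0],0]
    - [[0,0.2,0],0]
    - [[0,0.2,0],0]

```text
time: 11.6
ee_pos: [589.8, -3.5, 65.3]
tool_rot: [[0.967, -0.257, 0.002], [-0.257, -0.967, -0.002], [0.003, 0.001, -1.0]]
wrist_force: [0.6, -5.2, 0.1]
grip_width: 0.005
```

```bash
cat >> h.py <<'E'
def keep(s):
  g=max(blobs(s,'green'),key=lambda b:b[1])[2]
  w=np.array([ray(s,p,76) for p in g]);c=w.mean(0);v=np.linalg.svd(w-c)[2][0];v*=np.sign(v@(c-H));vb=R(-a0)@v
  e=R(-a0)@(c-H);print('keeper k axis',np.arctan2(-vb[1],-vb[0]).round(3),'centroid',np.arctan2(-e[1],-e[0]).round(3),len(g))
E
python3 -c "
from h import *
look('g')
s=pickle.load(open('scene_g.pkl','rb'));keep(s);keep(pickle.load(open('top_g.pkl','rb')));ringq(s,-1.3)"
```

```text
top arm 50 [569.7 144.4] r 122.0 q -1.295
red [219.08 200.8 ] 40
scene arm 143 [570.8 138. ] r 115.6 q -1.304
red [360.79 256.  ] 72
keeper k axis -0.006 centroid -0.032 497
keeper k axis -1.473 centroid -0.007 26
ring 208 [570.2 185.2] r 162.8 q -1.302 rms 2.5 to red mm [0.4 1.1]
```

A 5 N reaction shows the keeper is at its stop, and the view gives k≈0. I'll back off and lift clear.

>>> play_rows:
  motion:
    - [[-0.2,-0.8,0],0]
    - [[-0.6,-2.3,0],0]
    - [[-1,-4,0],0]
    - [[-1.2,-4.5,2],0]
    - [[-1.2,-4.5,6],0]
    - [[-2,-6,10],0]
    - [[-4,-9,14],0]
    - [[-8,-12,16],0]
    - [[-12,-15,17],0]
    - [[-16,-17,17],0]
    - [[-18,-18,17],0]
    - [[-18,-18,17],0]

```text
time: 12.9
ee_pos: [406.5, -185.1, 235.5]
tool_rot: [[0.966, -0.26, 0.002], [-0.26, -0.966, -0.002], [0.002, 0.001, -1.0]]
wrist_force: [0.6, 0.1, 0.2]
grip_width: 0.002
```

```bash
python3 -c "
from h import *
look('h')
for n in('scene','top'):
    s=pickle.load(open(n+'_h.pkl','rb'));keep(s);ringq(s,-1.3)
s=pickle.load(open('scene_h.pkl','rb'));cv2.imwrite('pics/ch.png',s['frame'])
show(0,0)"
```

```text
top arm 74 [569.5 137. ] r 114.6 q -1.292
red [219.   200.76] 41
scene arm 139 [570.7 138. ] r 115.5 q -1.302
red [360.79 256.  ] 72
keeper k axis -0.009 centroid -0.032 498
ring 198 [570.  185.1] r 162.7 q -1.3 rms 2.2 to red mm [0.2 0.9]
keeper k axis 0.006 centroid 0.005 258
ring 192 [570.5 184.2] r 161.8 q -1.304 rms 3.0 to red mm [0.7 0. ]
tcp [ 409.5 -184.3  235.6] F [ 0.5 -0.4  0.6] q 0 off 0 shift cm [  4.62  23.76 -20.76] spin 0.002
```

View pics/ch.png

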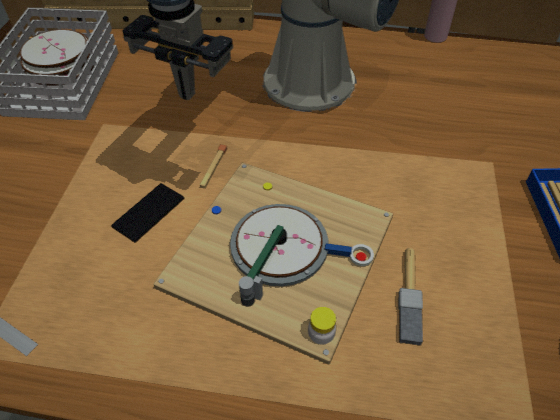

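The keeper pad sits at the fan's centre (280,237). The red stud (361,256) is inside the ring, the jar, brush, handle and phone are where they were at the start, and the robot is clear. I'm handing in.

```bash
python3 -c "
from cell import *
print(close_job())"
```

```text
the job is handed in; nothing more can be done
None
```

I pushed the blue arm clockwise with the closed fingertips until the ring surrounded the red stud (turntable at about -1.30 rad). Then I pushed the green keeper home until it met its stop with about 5 N, backed off and handed in at about 13 s.

**Last checks:**
- **Ring:** its centre was about 1 mm from the red stud in both camera views.
- **Keeper:** its angle was within 0.01 rad of home by its axis in both views. By its centroid in the scene view it read -0.03 rad, which is just below the stop and still inside the 0.06 limit.
- **Fan and loose things:** by eye in the last scene picture, the fan still lies between its pegs, and the jar, brush, handle and phone look unmoved. I did not measure these.
- **Robot:** it was clear of everything when I handed in.

**Disagreement:** while the arm blocked the top camera during the keeper push, its keeper angle read wrong (-1.47 rad from 26 pixels), so I ignored that reading. No final check failed, and the hand-in gave no verdict.

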